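# Update the stock tags on a parts-bin rail

### The job

Set the three swinging stock tags to match the bins behind them: push tags over gently with a fingertip so that each full bin's tag leans towards its bin, solid disc face up, and the empty bin's tag leans away from the bins, open ring face up, every tag resting fully over on its stop. A tag may already be right. Do not shift or pick up the bins or the things standing about.

Things in the scene. Friction and masses are not known exactly. Their poses are not given: they have to be found in the camera images.
- rail: fixed tag rail: an upright aluminium board 420 mm long (its y axis), 14 mm thick (x), top edge 90 mm above the bench, on two flat feet; origin at the centre of its underside, +x points from the rail to the bins
- tag_a (a joint): swing of stock tag a: white plate 48 mm wide, 4 mm thick, reaching 62 mm from its pin (hinge_a), 40 g. 0 = upright; + = leans to its bin, raised solid black disc (34 mm) on the upper face; - = leans away to the robot's side, raised black open ring (28 mm) on the upper face. Stops at +-0.6 rad; light hinge, falls by itself to the nearer stop once 0.2 rad past upright.
- hinge_a (a point): centre of the hinge pin of tag a, 15 mm above the rail's top edge, axes as the rail's; the black clip round it is 60 mm long and reaches 6 mm above the pin. Tags sit 140 mm apart along the rail, in any order; each belongs to the bin straight behind it
- tag_b (a joint): swing of stock tag b: white plate 48 mm wide, 4 mm thick, reaching 62 mm from its pin (hinge_b), 40 g. 0 = upright; + = leans to its bin, raised solid black disc (34 mm) on the upper face; - = leans away to the robot's side, raised black open ring (28 mm) on the upper face. Stops at +-0.6 rad; light hinge, falls by itself to the nearer stop once 0.2 rad past upright.
- hinge_b (a point): centre of the hinge pin of tag b, 15 mm above the rail's top edge, axes as the rail's; the black clip round it is 60 mm long and reaches 6 mm above the pin. Tags sit 140 mm apart along the rail, in any order; each belongs to the bin straight behind it
- tag_c (a joint): swing of stock tag c: white plate 48 mm wide, 4 mm thick, reaching 62 mm from its pin (hinge_c), 40 g. 0 = upright; + = leans to its bin, raised solid black disc (34 mm) on the upper face; - = leans away to the robot's side, raised black open ring (28 mm) on the upper face. Stops at +-0.6 rad; light hinge, falls by itself to the nearer stop once 0.2 rad past upright.
- hinge_c (a point): centre of the hinge pin of tag c, 15 mm above the rail's top edge, axes as the rail's; the black clip round it is 60 mm long and reaches 6 mm above the pin. Tags sit 140 mm apart along the rail, in any order; each belongs to the bin straight behind it
- bin_boxes_mid (a point): grey open stock bin, 150 x 110 x 65 mm high, loose, heaped FULL of small white junction boxes up to 85 mm above the bench; point at its centre half-way up. It stands behind the rail, about 115 mm beyond the hinge pin of its tag
- bin_couplings_mid (a point): grey open stock bin, 150 x 110 x 65 mm high, loose, heaped FULL of short steel conduit couplings up to 80 mm above the bench; point at its centre half-way up. It stands behind the rail, about 115 mm beyond the hinge pin of its tag
- bin_empty_mid (a point): grey open stock bin, 150 x 110 x 65 mm high, loose, EMPTY, its bare floor visible; point at its centre half-way up. It stands behind the rail, about 115 mm beyond the hinge pin of its tag
- jbox_mid (a point): bystander: loose grey junction box 60 x 60 x 37 mm with a 12 mm stub on two sides, lying on the robot's side of the rail; point at its centre
- coupling_center (a point): bystander: loose steel coupling, 28 mm diameter, 50 mm tall, standing on the robot's side of the rail; point at its centre
- screwdriver_grip (a point): bystander: screwdriver lying on the bench beside the bins; point on its handle
- spray_mid (a point): bystander: spray can, 54 mm diameter, 150 mm tall, standing beside the bins; point at its centre
Things that resemble listed ones, but are neither listed nor needed, are in the scene too. Leave any green look-alike of the part that bears bin_boxes_mid alone.

How it is judged:
By the outcome, as a careful person would: the job done as asked, in the order asked, and still so for the second after the job is handed in, with the robot touching nothing.
It also fails if it takes over 54 s, if anything falls off the work surface, if the arm or the gripper's body presses on something with over 40 N, if the wrist force passes 120 N, or if a joint passes its speed limit or range.

### The arm

A 6-joint arm with a two-finger parallel gripper is mounted at the origin on the work surface. World frame = base frame: x ahead of the robot, y to its left, z up, the work surface at z = 0. Lengths are in m, angles in rad, forces in N, time in s.
With the tool pointing down it reaches from about 0.25 to 0.725 m from the base axis. Payload 4 kg.
Tool frame: the origin (TCP) lies at the very end of the fingers, on their centre line; the grasp point (between the pads) lies 19 mm behind it; z points along the fingers, y is the direction in which the jaws open and shut (so a half turn about z gives the same grasp; the last joint's range is limited). The gripper opens to 85 mm and grips with 20 to 120 N. Pads are 22 mm wide; open, the fingers measure 114 mm over their backs; the gripper's body (76 mm by 85 mm) begins 54 mm behind the grasp point. The pads swing forward as they close: fully open they stand 13 mm farther back than shut.
Start: joints at [-1.187, 0.241, 0.005, 1.335, 0, 1.571], TCP at [0.187, -0.464, 0.231] pointing down, gripper open.
Joint ranges: [-2.72, 2.72], [-1.05, 1.87], [-1.09, 1.28], [-1.99, 2.15], [-1.42, 1.44], [-3.14, 3.14]. Speed limits (rad/s): [2.79, 2.79, 3.14, 3.14, 3.14, 3.14].

### API

Orientations are given as a rotation vector (axis times angle).
In Python, from plant import robot gives the robot as it stands.
- The arm moves only by the tool carry_out, never from a script. Its argument "steps" is one flat list of numbers, 4 for each row, row after row: the shift along the tool's x, y, z in mm, then the turn about the tool's z in degrees. In form: [dx, dy, dz, roll, dx, dy, dz, roll, ...]. A call has exactly 8 rows; each row shifts and turns the pose as measured when the row begins, along the tool's axes as they then stand; what a row does not reach is not made up. A row lasts 1/12 s, in which the tool goes at most 41.7 mm and 7.16 degrees, less where a joint would pass 70% of its speed; a pose out of reach is approached as far as the arm can. A call with a gripper value outside its range is refused whole. "jaw" is the opening, from 0 (shut) to 1 (fully open), set as the call begins (left out, the last holds). The fingers move at their own pace and stop on an object; "squeeze" is the grip in N (left out, the last holds). Time passes only in rows, so rows that do not move let the fingers close, or fill a call up. It gives the time, the measured TCP pose, the force and the opening at its end, in the units of the state.
- robot.read_state(): the state, without advancing time (a new reading comes with each control period).
- robot.get_image(name): name is "scene" or "top"; returns the picture (400x640x3 uint8, red, green, blue); there is no depth.
- robot.camera_params(name): a dict with "mtx" (3x3 intrinsics, pixels), "R" (3x3) and "t" (3): a world point X has camera coordinates R X + t. Camera axes: x right, y down, z forward; pixel columns grow to the right and rows downward; lengths in m; the calibration is good to about 2 mm. A picture is of the moment at which its call begins. camera_params takes no time and is no camera call.
- robot.job_done(): hands the job in, once; it reports no verdict.
The state is a dict: "clock": time; "joint_pos": joint angles; "qd": joint speeds; "joint_torque": joint torques, N m; "ee_pos": TCP position; "eef_rot": TCP orientation; "wrist_force": force on the tool from outside, world axes, zero at the start; "moment": the same for the moment, N m; "width": finger opening in m.
Only numpy, scipy, OpenCV 4.12 (cv2) and the standard library are available. Lean on these libraries where they do the work, as an engineer would, in place of code of your own. Each camera call takes 0.05 s, during which the arm holds its last target. There are 200 camera calls.

## Working session

There is one attempt and no reset: what is moved stays moved. The work goes in short steps, Python scripts to look and compute and a tool call to move; the robot and the scene stay as the last step left them, time stands still between calls to the robot, and variables do not carry over. Pictures are saved under pics/ and viewed, about 8 in all and at most 12, crops included, and the job is handed in when it is done.

Besides the shell and the picture viewer there is one more tool, called after "Request:" as name(argument=value, ...) on one line, values as JSON. carry_out: Moves the arm, as the interface text tells. Its arguments: {"type":"object","properties":{"steps":{"type":"array","items":{"type":"number"}},"jaw":{"type":"number"},"squeeze":{"type":"number"}},"required":["steps"]}

```bash
mkdir -p pics; ls
cat > h.py <<'E'
import numpy as np, cv2
from plant import robot
def grab(n,f):
    im=robot.get_image(n); cv2.imwrite('pics/'+f,im[:,:,::-1]); return im
def ray(n,uv):
    c=robot.camera_params(n); K,R,t=map(np.array,(c['mtx'],c['R'],c['t']))
    d=R.T@np.linalg.solve(K,[uv[0],uv[1],1.]); return -R.T@t,d
def onz(n,uv,z):
    o,d=ray(n,uv); return o+d*(z-o[2])/d[2]
def proj(n,X):
    c=robot.camera_params(n); p=np.array(c['mtx'])@(np.array(c['R'])@np.array(X)+np.array(c['t'])); return p[:2]/p[2]
def two(a,b):
    o,d=ray('scene',a);p,e=ray('top',b)
    s=np.linalg.lstsq(np.c_[d,-e],p-o,rcond=None)[0]; A=o+d*s[0];B=p+e*s[1]
    return (A+B)/2,np.linalg.norm(A-B)
E
python3 - <<'E'
from h import *
s=grab('scene','s0.png');t=grab('top','t0.png')
for n in('scene','top'):
    c=robot.camera_params(n);print(n,-np.array(c['R']).T@np.array(c['t']),np.array(c['R'])[2],c['mtx'][0][0])
print(robot.read_state())
E
```

```text
pics
scene [1.07211071 0.45267052 0.90990802] [-0.45981518 -0.40432028 -0.79062956] 423.5421214354731
top [0.36618363 0.01597398 1.61492111] [ 0.13303322  0.01142168 -0.99104577] 514.7983341165543
{'clock': 0.1, 'joint_pos': array([-1.18703401e+00,  2.41340537e-01,  3.86765383e-03,  1.33519011e+00,
       -3.15769713e-06,  1.57077388e+00]), 'qd': array([-1.31886324e-03, -2.81837139e-03,  3.09411889e-03, -5.92227142e-04,
       -1.34556152e-03,  2.01769624e-05]), 'joint_torque': array([ 1.49572192e-03, -3.73137259e+01,  2.53010094e+01,  1.08707426e-02,
        1.05464548e-05, -1.00248488e-05]), 'ee_pos': array([ 0.18699626, -0.46311468,  0.23050384]), 'eef_rot': array([-3.08213075e+00, -5.98805390e-01,  5.63686650e-04]), 'wrist_force': array([-0.16227479, -0.00134307, -0.44861582]), 'moment': array([ 0.01360186,  0.01449244, -0.01567776]), 'width': 0.08581398571130934}
```

View pics/s0.png

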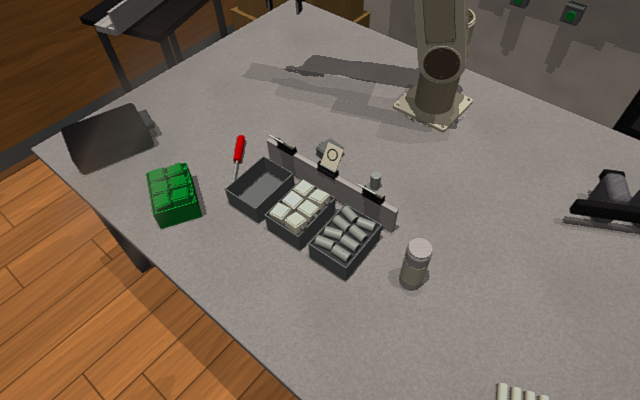

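View pics/t0.png

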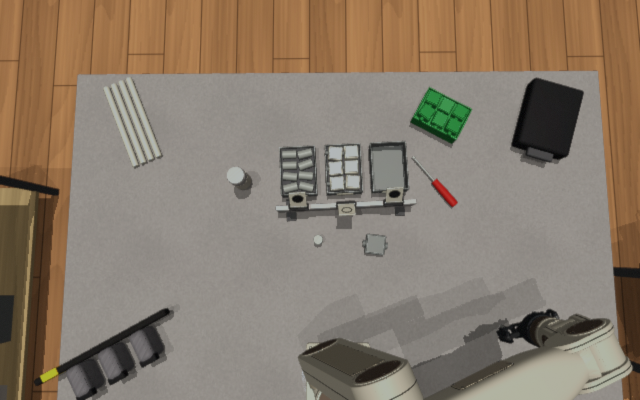

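The scene shows the bins from left to right: empty (260,188), boxes (300,210) and couplings (345,240). The middle tag leans to the robot with its ring up (332,156). In the top view the tags sit at (298,199), (346,210) and (394,195), the jbox at (375,244), the coupling at (318,240), and the green look-alike at (441,114), out of the way. I'll check this in one close crop.

Run:
```python
from h import *
t=cv2.imread('pics/t0.png');s=cv2.imread('pics/s0.png')
a=cv2.resize(t[135:260,265:425],None,fx=4.9,fy=4.9,interpolation=cv2.INTER_CUBIC)[:, :784]
a=cv2.resize(t[180:255,265:425],(800,375),interpolation=cv2.INTER_CUBIC)
b=cv2.resize(s[130:235,220:400],(386,225),interpolation=cv2.INTER_CUBIC)
c=cv2.resize(t[135:200,265:425],(414,225))
cv2.imwrite('pics/crop.png',np.vstack([a,np.hstack([b,c])]))
# rail ends: bright top edge
g=cv2.cvtColor(t,cv2.COLOR_BGR2GRAY)
for x in (284,320,330,365,375,410): print(x,g[195:220,x])
for y in(200,202,204,208,210): print(y,g[y,272:282],g[y,408:420])
```

```text
284 [ 57  40  54  90  97  97 104 140 146 146 145 174 180 180 173 111  67  71
  92  93  94  95 101 137 146]
320 [141 146 147 146 144 143 143 140 130 171 179 180 176 112  65  68  89  94
  95  95 101 136 142 144 145]
330 [ 62  88  94 101 137 146 145 148 163 177 179 177 142  85  66  88  94  95
  93  93 102 139 146 145 144]
365 [145 146 146 144 143 147 148 175 180 181 174 110  66  74  87  91  90  90
  98 135 142 144 143 142 141]
375 [ 93 101 137 143 142 148 174 180 181 176 121  72  63  88  94  94  93  93
  99 134 144 145 142 142 141]
410 [144 145 147 149 161 176 179 176 144  88  67  89  96 102 104 106 112 141
 146 145 146 147 147 147 146]
200 [145 144 142 144 147 148 149 148 145 139] [175 177 176 177 178 178 178 174 135 143 147 146]
202 [143 146 149 148 147 147 145 142 142 141] [178 178 176 176 176 175 175 172 145 141 142 143]
204 [146 146 145 147 146 143 142 143 144 143] [106 102  88  85  85  89 106 124 139 142 142 146]
208 [146 148 146 130 177 181 181 181 181 181] [ 93  95 102 137 144 144 143 144 145 146 145 143]
210 [144 143 145 141 132 118 114 111 112 112] [ 95  96 106 143 144 145 146 145 145 147 148 146]
```

View pics/crop.png

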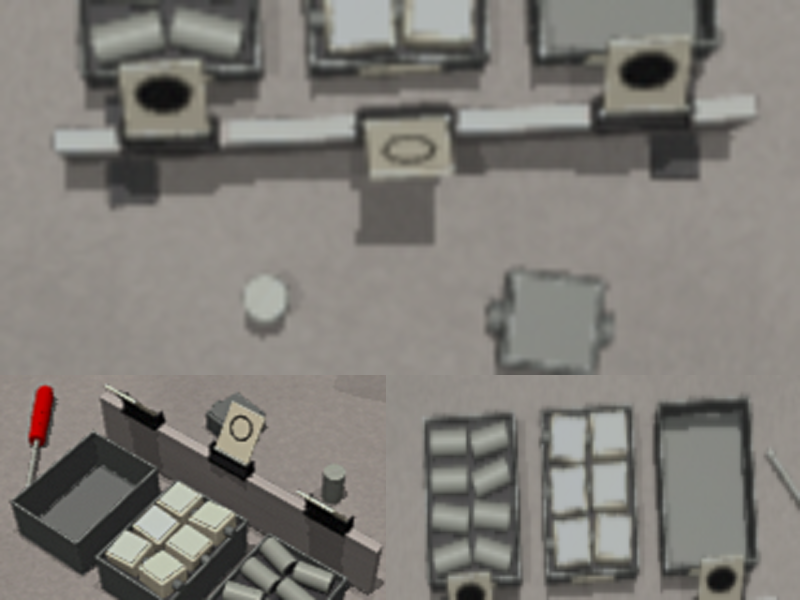

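The crop settles which tags to move. The couplings tag already shows its disc leaning to the bin, so it is right. The middle (boxes) tag shows its ring and must go to +. The empty bin's tag shows its disc and must go to −. Next I'll locate the rail.

```bash
cat >> h.py <<'E'
from scipy.spatial.transform import Rotation as Ro
def rail():
    L=onz('top',(276.0,207.8),.09);R=onz('top',(415.9,200.8),.09)
    y=(L-R)/np.linalg.norm(L-R); x=np.array([y[1],-y[0],0]); c=(L+R)/2; return L,R,c,x,y
def rel(target):
    s=robot.read_state(); M=Ro.from_rotvec(s['eef_rot']).as_matrix()
    return (M.T@(np.array(target)-s['ee_pos'])*1000).round(1)
E
python3 - <<'E'
from h import *
L,R,c,x,y=rail(); print('len',np.linalg.norm(L-R),'c',c,'x',x)
h=[c+k*.14*y+[0,0,.015] for k in(1,0,-1)]
for p,n in zip(h,'left mid right'.split()):
    print(n,p,'px top',proj('top',p),'scene',proj('scene',p))
s=robot.read_state();M=Ro.from_rotvec(s['eef_rot']).as_matrix();print(M.round(3))
# yaw needed: tool x vs rail x
print('tool x yaw',np.degrees(np.arctan2(M[1,0],M[0,0])),'rail x yaw',np.degrees(np.arctan2(x[1],x[0])))
for n,uv,z in(('jbox',(375,244),.037),('coup',(318,240),.05),('binR',(388,167),.065),('spray',(236,175),.15)):
    p=onz('top',uv,z);print(n,p.round(3),'rail frame',((p-c)@x).round(3),((p-c)@y).round(3))
E
```

```text
len 0.4161587090438464 c [ 0.50867723 -0.02690745  0.09      ] x [0.99893608 0.04611633 0.        ]
left [0.50222095 0.1129436  0.105     ] px top [298.53679234 206.20435422] scene [371.99098102 192.8613557 ]
mid [ 0.50867723 -0.02690745  0.105     ] px top [346.03930166 203.8273029 ] scene [326.38223565 167.61712705]
right [ 0.51513352 -0.1667585   0.105     ] px top [393.58814449 201.44793302] scene [285.0493646  144.73957498]
[[ 0.927  0.374 -0.001]
 [ 0.374 -0.927  0.002]
 [-0.    -0.002 -1.   ]]
tool x yaw 21.989247319686417 rail x yaw 2.643208568270197
jbox [ 0.392 -0.116  0.037] rail frame -0.121 -0.083
coup [0.404 0.057 0.05 ] rail frame -0.1 0.089
binR [ 0.625 -0.157  0.065] rail frame 0.11 -0.135
spray [0.589 0.291 0.15 ] rail frame 0.095 0.314
```

Request:
carry_out(steps=[0, 0, 0, 6.5, 0, 0, 0, 6.5, 0, 0, 0, 6.5, 33, -23, 0, 0, 33, -23, 0, 0, 33, -23, 0, 0, 33, -23, 0, 0, 33, -23, 0, 0], jaw=0, squeeze=20)

```text
clock: 0.77
ee_pos: [0.3469, -0.3443, 0.2259]
eef_rot: [-3.135, -0.009, 0.011]
wrist_force: [0.5, -1.2, 0.2]
width: 0.0001
```

Run:
```python
from h import *
L,R,c,x,y=rail();hr=c-.14*y;s=robot.read_state()
M=Ro.from_rotvec(s['eef_rot']).as_matrix();print(s['ee_pos'],s['width'],np.degrees(np.arctan2(M[1,0],M[0,0])),rel([*(hr+.07*x)[:2],.21]))
```

```text
[ 0.34694136 -0.34429627  0.2258863 ] 0.00013630081728092892 0.3274259831982673 [ 239.3 -179.3   15.5]
```

Request:
carry_out(steps=[30, -22, 0, -2.3, 30, -22, 0, 0, 30, -22, 0, 0, 30, -22, 0, 0, 30, -22, 0, 0, 30, -22, 0, 0, 30, -22, 0, 0, 25, -18, 0, 0])

```text
clock: 1.43
ee_pos: [0.5832, -0.149, 0.2212]
eef_rot: [-3.131, -0.078, 0.021]
wrist_force: [0.4, -0.9, -0.4]
width: 0.0001
```

Run:
```python
from h import *
L,R,c,x,y=rail();hr=c-.14*y;s=robot.read_state()
M=Ro.from_rotvec(s['eef_rot']).as_matrix();print(s['ee_pos'],s['width'],np.degrees(np.arctan2(M[1,0],M[0,0])),M[:,2],rel([*(hr+.07*x)[:2],.135]))
```

```text
[ 0.58317397 -0.1489781   0.2212203 ] 7.637693206048328e-05 2.8567845224382227 [-0.01336922  0.00957059 -0.99986482] [ 2.3 15.5 86. ]
```

Request:
carry_out(steps=[1, 8, 0, 0, 1, 8, 5, 0, 0, 0, 20, 0, 0, 0, 20, 0, 0, 0, 20, 0, 0, 0, 15, 0, 0, 0, 5, 0, 0, 0, 0, 0])

```text
clock: 2.1
ee_pos: [0.5853, -0.1635, 0.1265]
eef_rot: [-3.128, -0.086, 0.029]
wrist_force: [0.5, 0.7, 0.7]
width: 0.0001
```

Run:
```python
from h import *
L,R,c,x,y=rail();hr=c-.14*y;print(robot.read_state()['ee_pos'],rel([*(hr)[:2],.135]))
a=grab('scene','s1.png')[110:230,230:390];b=grab('top','t1.png')[130:250,265:425]
cv2.imwrite('pics/c1.png',np.hstack([cv2.resize(i,(400,300),interpolation=cv2.INTER_CUBIC) for i in(a,b)])[:,:,::-1])
```

```text
[ 0.58528557 -0.16346969  0.12649398] [-70.4  -0.7  -7.2]
```

View pics/c1.png

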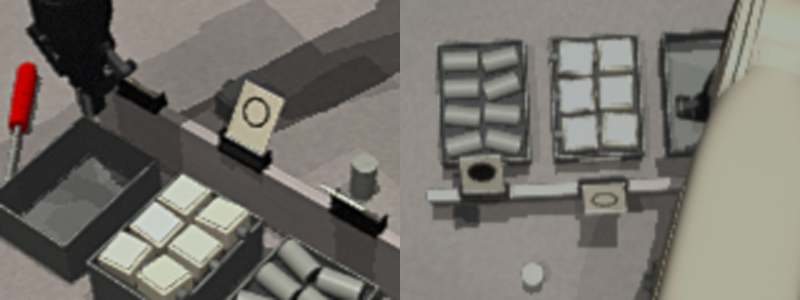

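Request:
carry_out(steps=[-8, 0, -6, 0, -8, 0, 0, 0, -5, 0, -1, 0, -4, 0, 0, 0, -4, 0, -1, 0, -4, 0, 0, 0, -4, 0, -1, 0, -4, 0, 0, 0])

```text
clock: 2.87
ee_pos: [0.5449, -0.1679, 0.1457]
eef_rot: [-3.133, -0.085, 0.006]
wrist_force: [-0.9, -0.6, 0.5]
width: -0.0001
```

Request:
carry_out(steps=[-4, 0, -1, 0, -4, 0, 0, 0, -4, 0, -1, 0, -4, 0, 0, 0, -4, 0, -1, 0, -4, 0, 0, 0, -4, 0, -1, 0, -2, 0, 0, 0])

```text
clock: 3.53
ee_pos: [0.5108, -0.1694, 0.1497]
eef_rot: [-3.132, -0.086, 0.009]
wrist_force: [-0.4, -0.4, 0.5]
width: -0.0001
```

Run:
```python
from h import *
L,R,c,x,y=rail();hr=c-.14*y;print(robot.read_state()['ee_pos'],rel([*(hr)[:2],.135]))
```

```text
[ 0.5108266  -0.16936134  0.14969062] [ 4.5 -2.2 14.7]
```

Run:
```python
from h import *
a=grab('scene','s2.png')[110:200,230:350]
cv2.imwrite('pics/c2.png',cv2.resize(a,(640,480),interpolation=cv2.INTER_CUBIC)[:,:,::-1])
```

```text
(no output)
```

View pics/c2.png

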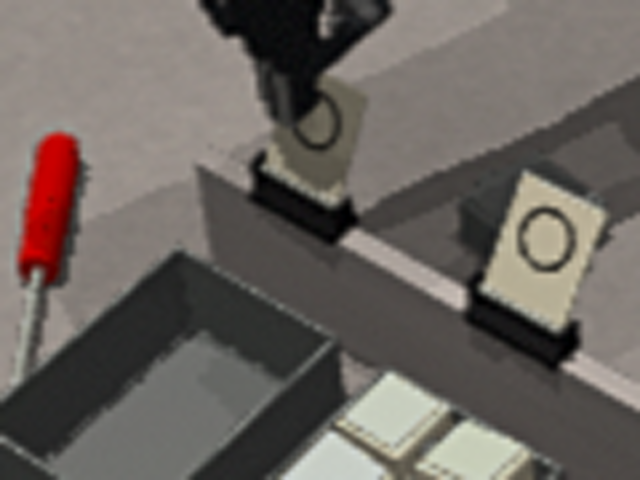

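The empty bin's tag is over, ring up, at crop (320,120). I'll back off, rise, and cross to the robot's side of the middle tag.

Request:
carry_out(steps=[8, 0, 0, 0, 8, 0, -5, 0, 0, 0, -20, 0, 0, 0, -20, 0, 0, 0, -20, 0, -15, -25, 0, 0, -25, -25, 0, 0, -25, -25, 0, 0])

```text
clock: 4.25
ee_pos: [0.467, -0.0994, 0.2167]
eef_rot: [-3.134, -0.077, 0.0]
wrist_force: [0.5, 0.7, -0.1]
width: -0.0003
```

Request:
carry_out(steps=[-20, -25, 0, 0, -10, -25, 0, 0, 0, -8, 0, 0, 0, 0, 0, 0, 0, 0, 0, 0, 0, 0, 0, 0, 0, 0, 0, 0, 0, 0, 0, 0])

```text
clock: 4.92
ee_pos: [0.4351, -0.0392, 0.2188]
eef_rot: [-3.134, -0.082, -0.007]
wrist_force: [0.6, -0.2, -0.4]
width: -0.0
```

Run:
```python
from h import *
L,R,c,x,y=rail();s=robot.read_state();M=Ro.from_rotvec(s['eef_rot']).as_matrix();print(s['ee_pos'],np.degrees(np.arctan2(M[1,0],M[0,0])),rel([*(c-.07*x)[:2],.145]))
```

```text
[ 0.43508008 -0.03918297  0.21884632] 3.0057060050563322 [ 3.8 -8.4 73.9]
```

Request:
carry_out(steps=[0, -5, 5, 0, 0, -3, 15, 0, 0, 0, 15, 0, 0, 0, 15, 0, 0, 0, 15, 0, 0, 0, 8, 0, 0, 0, 0, 0, 0, 0, 0, 0])

```text
clock: 5.58
ee_pos: [0.4376, -0.0329, 0.1405]
eef_rot: [-3.134, -0.07, -0.007]
wrist_force: [0.2, 0.2, 0.1]
width: 0.0002
```

Run:
```python
from h import *
L,R,c,x,y=rail();s=robot.read_state();print(s['ee_pos'],rel([*c[:2],.145]))
```

```text
[ 0.43759683 -0.03290269  0.1404592 ] [71.3 -2.8 -4.2]
```

Request:
carry_out(steps=[8, 0, -2, 0, 8, 0, 0, 0, 5, 0, 0, 0, 4, 0, 0, 0, 4, 0, 0, 0, 4, 0, 0, 0, 4, 0, 0, 0, 4, 0, 0, 0])

```text
clock: 6.25
ee_pos: [0.4859, -0.0313, 0.1467]
eef_rot: [-3.135, -0.069, -0.018]
wrist_force: [0.2, -0.7, -0.0]
width: 0.0002
```

Request:
carry_out(steps=[4, 0, 0, 0, 4, 0, 0, 0, 4, 0, 0, 0, 4, 0, 0, 0, 4, 0, 0, 0, 4, 0, 0, 0, 4, 0, 0, 0, 4, 0, 0, 0])

```text
clock: 6.92
ee_pos: [0.5212, -0.0296, 0.1468]
eef_rot: [-3.135, -0.069, -0.017]
wrist_force: [0.2, -0.8, -0.1]
width: 0.0002
```

Run:
```python
from h import *
L,R,c,x,y=rail();s=robot.read_state();print(s['ee_pos'],rel([*c[:2],.145]))
```

```text
[ 0.52116757 -0.02963807  0.14675452] [-12.4  -3.3   1.6]
```

Request:
carry_out(steps=[-12, 0, 0, 0, -12, 0, 0, 0, -12, 0, -10, 0, -5, 0, -25, 0, 0, 0, -30, 0, 0, 0, -30, 0, -35, 0, 0, 0, -35, 0, 0, 0])

```text
clock: 7.58
ee_pos: [0.4142, -0.0352, 0.2433]
eef_rot: [-3.135, -0.071, -0.019]
wrist_force: [-0.3, 0.5, -0.4]
width: 0.0001
```

Request:
carry_out(steps=[-30, 0, 0, 0, -30, 0, 0, 0, -10, 0, 0, 0, 0, 0, 0, 0, 0, 0, 0, 0, 0, 0, 0, 0, 0, 0, 0, 0, 0, 0, 0, 0])

```text
clock: 8.25
ee_pos: [0.3422, -0.0387, 0.2453]
eef_rot: [-3.136, -0.071, -0.031]
wrist_force: [-0.1, -0.4, 0.2]
width: 0.0
```

Run:
```python
from h import *
s=robot.read_state();print(s['ee_pos'],s['clock'])
a=grab('scene','s3.png')[110:230,220:400];b=grab('top','t3.png')[130:260,245:440]
cv2.imwrite('pics/c3.png',np.vstack([cv2.resize(i,(450,300),interpolation=cv2.INTER_CUBIC) for i in(a,b)])[:,:,::-1])
```

```text
[ 0.34215606 -0.03869502  0.24533311] 8.25
```

View pics/c3.png

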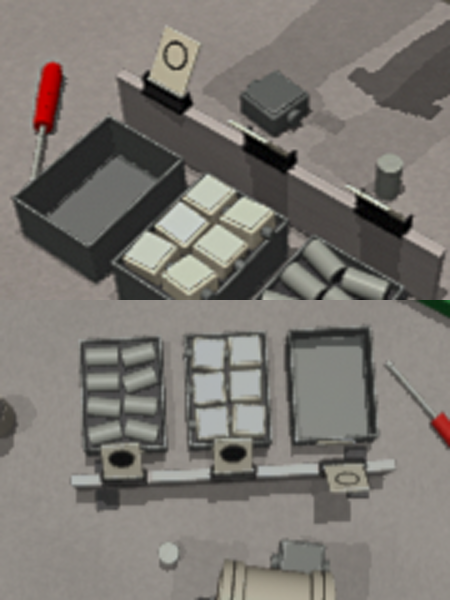

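Crop c3 shows the couplings tag (122,460) and the boxes tag (232,455) with discs up, leaning to their bins. The empty bin's tag (347,478) shows its ring and leans away, and nothing else appears moved. I'll do one numeric check of the lean and of the bystanders before handing in.

Run:
```python
from h import *
L,R,c,x,y=rail(); t0=cv2.imread('pics/t0.png');t3=cv2.imread('pics/t3.png')
def cen(im,p):
    h=cv2.cvtColor(im,cv2.COLOR_BGR2HSV); m=cv2.inRange(h,(15,22,120),(35,80,255))  # cream plate
    u,v=map(int,p); m=m[v-20:v+20,u-20:u+20]; n,_,st,_=cv2.connectedComponentsWithStats(m)
    k=1+st[1:,4].argmax(); return st[k,0]+u-20,st[k,1]+v-20,st[k,2],st[k,3]
for n,k,sg in(('left',1,1),('mid',0,1),('right',-1,-1)):
    h=c+k*.14*y+[0,0,.015]
    tip={a:proj('top',h+.062*(np.sin(a)*x+np.cos(a)*np.array([0,0,1]))).round(1) for a in(sg*.6,sg*.4)}
    print(n,'bbox x,y,w,h',cen(t3,tip[sg*.6]),'pred tip',tip,'before',cen(t0,tip[sg*.6]))
for n,(u,v) in dict(coup=(318,240),jbox=(375,244),binL=(298,167),binM=(343,167),binR=(388,162),spray=(236,175)).items():
    print(n,cv2.phaseCorrelate(*[np.float32(cv2.cvtColor(i,6)[v-16:v+16,u-16:u+16]) for i in(t0,t3)]))
```

```text
left bbox x,y,w,h (np.int32(289), np.int32(192), np.int32(18), np.int32(15)) pred tip {0.6: array([296.9, 192.4]), 0.4: array([296.9, 195.9])} before (np.int32(289), np.int32(192), np.int32(18), np.int32(15))
mid bbox x,y,w,h (np.int32(338), np.int32(190), np.int32(17), np.int32(15)) pred tip {0.6: array([345.9, 189.9]), 0.4: array([346.1, 193.5])} before (np.int32(338), np.int32(204), np.int32(17), np.int32(5))
right bbox x,y,w,h (np.int32(386), np.int32(201), np.int32(19), np.int32(13)) pred tip {-0.6: array([396.6, 212. ]), -0.4: array([396.6, 208. ])} before (np.int32(386), np.int32(192), np.int32(17), np.int32(10))
coup ((0.03484043382475832, 0.023265700284587965), 1.0171311777085066)
jbox ((-0.016055729322488332, -0.8138397164482356), 0.28192481421865523)
binL ((-0.008442503847657434, -0.056947877639050404), 1.0012205112725496)
binM ((-0.002154259118025692, -0.004736118659266708), 1.0016213548369706)
binR ((-0.10960679649746297, 0.001737126154539581), 0.9982425682246685)
spray ((0.017709166741573412, 0.018487489577957206), 1.0058069459628314)
```

```bash
python3 -c "
from plant import robot
print(robot.job_done())"
```

```text
the job is handed in; nothing more can be done
None
```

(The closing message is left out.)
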